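Index the marking turntable and lock it

TASK

On the marking-out turntable, push a spoke or the arrow arm round with a fingertip until the arrow points straight at the tall, pointed index pin (not at the short stub). Then push the locking lever round against its stop pin to lock the table. Push gently and grip nothing: the brass housing must ride along on the table untouched, and everything else on the bench stays where it is.

Things in the scene. Friction and masses are not known exactly. Their poses are not given: they have to be found in the camera images.
- turntable (a joint): Turning angle of the steel turntable about its upright axis (rad), positive anticlockwise seen from above; at 0 the arrow points along the stand's -y. It turns either way, 3.1 rad each way, and stays where it is left (friction: about 2.5 N at a spoke).
- turntable_axis (a point): Point on the turntable's axis, 40 mm above the bench, at the height of the arms' centre lines. The disc is 110 mm across, its top 52 mm above the bench. Four level arms at right angles stick out of it to 115 mm from the axis: one arrow and three 12 mm round spokes with 20 mm balls at the ends. 22 mm of free height beneath the arms.
- arrow_tip (a point): Point of the arrow, 115 mm from the axis, 40 mm above the bench. The arrow arm is a flat bar 12 mm wide and 12 mm thick with a cone-shaped head 26 mm across and 25 mm long. The other three arms lie 90, 180 and 270 degrees round from it.
- index_pin_mid (a point): Half-way up the fixed index pin: slim steel pin 12 mm in diameter with a conical point, foot 22 mm across, standing on the stand; its top is 77 mm, this point 40 mm above the bench. It stands 135 mm from the turntable's axis in one of two places, so that a well-set arrow's tip is 20 mm from its centre line.
- stub_mid (a point): Middle of the fixed short stub, 22 mm in diameter, 18 mm tall (its top 30 mm above the bench), 135 mm from the axis at the other of the two places. Not the target.
- stand: Fixed grey plate, 320 mm (its x) by 350 mm (its y), 12 mm thick. Origin on the bench under the turntable's axis; the plate reaches from 150 mm on its -y side to 200 mm on its +y side. The lever's pivot is on its +y side, 160 mm from the turntable's axis. The two places of pin and stub are 74.5 degrees either side of its -y direction.
- lock_lever (a joint): Angle of the locking lever about its upright pivot (rad). At 0 it points outward along the stand's +y (unlocked); it grows anticlockwise seen from above, and at 1.45 it lies against the stop pin (locked), pointing nearly along the stand's -x. It stays where it is left (friction: about 1.7 N at 70 mm from the pivot).
- lever_pivot (a point): The lever's pivot axis, 34 mm above the bench. The lever is a flat bar 12 mm wide and 10 mm thick, its middle 34 mm above the bench, with a round black knob 18 mm across and 22 mm tall (from 28 to 50 mm above the bench) at its end.
- lever_tip (a point): Centre of the knob, on the lever, 85 mm from the pivot, 34 mm above the bench. The stop pin is 10 mm in diameter, top 38 mm above the bench, on the turntable's side of the lever's locked position, 50 mm from the pivot.
- housing_mid (a point): Middle of the loose brass housing (flanged round body, 56 mm across, 30 mm tall, its top 82 mm above the bench) that stands on the middle of the turntable's disc. This point is 15 mm above its underside. Must not be touched, lifted or shifted off the middle.
- bearing_mid (a point): Bystander: steel ball bearing ring, 28 mm across, 9 mm tall, on the stand's plate. Its middle.
- bush_mid (a point): Bystander: brass bush 18 mm across, 20 mm tall, on the stand's plate. Its middle.
- screwdriver: Bystander: screwdriver lying on the bench, 190 mm long, along its x.
- wrench: Bystander: wrench lying on the bench, 170 mm long, along its x.
- oil_mid (a point): Bystander: white oil bottle 44 mm across, 95 mm tall. Its middle.
- jar_mid (a point): Bystander: glass jar 56 mm across, 65 mm tall. Its middle.
- brush: Bystander: brush lying on the bench beyond the stand, 170 mm long, along its x.
Mind the look-alikes: they are no part of the job. Of the things like the part that bears housing_mid, leave any that is blue; of the rest the larger one is meant.

How it is judged:
By the outcome, as a careful person would: the job done as asked, in the order asked, and still so for the second after the job is handed in, with the robot touching nothing.
It also fails if it takes over 59 s, if anything falls off the work surface, if the arm or the gripper's body presses on something with over 40 N, if the wrist force passes 120 N, or if a joint passes its speed limit or range.

ROBOT

A 7-joint arm with a two-finger parallel gripper is mounted at the origin on the work surface. World frame = base frame: x ahead of the robot, y to its left, z up, the work surface at z = 0. Lengths are in m, angles in rad, forces in N, time in s.
With the tool pointing down it reaches from about 0.35 to 0.775 m from the base axis. Payload 3.1 kg.
Tool frame: the origin (TCP) lies on the centre line of the jaws, within the pads' length; the fingertips stand ahead of it and the grasp point (between the pads) lies 8 mm behind it (nose_length is the z of the fingertips in the tool frame, in m); z points along the fingers, y is the line along which they close (so a half turn about z gives the same grasp; the last joint's range is limited). The gripper opens to 85 mm and grips with 20 to 120 N. Pads are 22 mm wide; open, the fingers measure 114 mm over their backs; the gripper's body (76 mm by 85 mm) begins 54 mm behind the grasp point. The pads swing forward as they close: fully open they stand 13 mm farther back than shut.
Start: joints at [-1.183, 0.311, 0.014, 1.512, -0.004, 1.319, -0.027], TCP at [0.229, 0.5, 0.242] pointing down, gripper open.
Joint ranges: [-2.7, 2.7], [-0.3, 1.91], [-1.27, 1.3], [0.12, 2.57], [-1.44, 4.58], [0.2, 2.03], [-3.05, 3.05]. Speed limits (rad/s): [2.79, 2.79, 3.14, 3.14, 3.14, 3.14, 3.14].

INTERFACE

Orientations are given as [roll, pitch, yaw] about the fixed x, y, z axes, in that order (R = Rz(yaw) Ry(pitch) Rx(roll)).
In Python, from rig import * gives the robot as it stands.
- The arm moves only by the tool step_arm, never from a script. Its argument "steps" is one flat list of numbers, 6 for each row, row after row: the shift along the tool's x, y, z in mm, then the turn, a rotation vector about the tool's x, y, z in rad. In form: [dx, dy, dz, wx, wy, wz, dx, dy, dz, wx, wy, wz, ...]. A call has exactly 10 rows; each row shifts and turns the commanded pose from where the row before left it, along the tool's axes as they then stand; what a row does not reach is not made up. A row lasts 1/10 s, in which the tool goes at most 50 mm and 8.59 degrees, less where a joint would pass 70% of its speed; a pose out of reach is approached as far as the arm can. A call is refused whole if a number of a shift passes 50 or a number of a turn 0.15, either way. A call with a gripper value outside its range is refused whole. "fingers" is the gripper command: -1 is shut, 1 is fully open, values between are in proportion, set as the call begins (left out, the last holds). The fingers move at their own pace and stop on an object; "squeeze" is the grip in N (left out, the last holds). Time passes only in rows, so rows that do not move let the fingers close, or fill a call up. It gives the time, the measured TCP pose, the force, the opening and the grip force at its end, in the units of the state.
- observe(): the state, without advancing time (a new reading comes with each control period).
- camera(name): name is "scene" or "top"; returns the picture (400x640x3 uint8, red, green, blue); there is no depth.
- camera_info(name): a dict with "fx", "fy", "cx", "cy" (pixels), "world_to_cam" (4x4, takes a point from world to camera coordinates). Camera axes: x right, y up, looking along -z (the intrinsics and any distortion apply to the point x, -y, -z); pixel columns grow to the right and rows downward; lengths in m; the calibration is good to about 2 mm. A picture is of the moment at which its call begins. camera_info takes no time and is no camera call.
- sign_off(): hands the job in; it is judged then, once.
The state is a dict: "t": time; "joint_positions": joint angles; "joint_vel": joint speeds; "tau": joint torques, N m; "tcp_pos": TCP position; "ee_rot": TCP orientation; "ft_force": force on the tool from outside, world axes, zero at the start; "ft_torque": the same for the moment, N m; "opening": finger opening in m; "grasp_force": force on a finger pad.
Only numpy, scipy, OpenCV 4.12 (cv2) and the standard library are available. Lean on these libraries where they do the work, as an engineer would, in place of code of your own. Each camera call takes 0.05 s, during which the arm holds its last target. There are 200 camera calls.

## Working session

There is one attempt and no reset: what is moved stays moved. The work goes in short steps, Python scripts to look and compute and a tool call to move; the robot and the scene stay as the last step left them, time stands still between calls to the robot, and variables do not carry over. Pictures are saved under pics/ and viewed, at most 10 in all, crops included, and the job is handed in when it is done.

Besides the shell and the picture viewer there is one more tool, called after "Call:" in YAML: its name, and indented under it one key for each argument. step_arm: Moves the arm, as the interface text tells. Its arguments: {"type":"object","properties":{"steps":{"type":"array","items":{"type":"number"}},"fingers":{"type":"number"},"squeeze":{"type":"number"}},"required":["steps"]}

```bash
mkdir -p pics; python3 - <<'E'
from rig import *
import cv2,numpy as np
for n in("scene","top"):
    cv2.imwrite(f"pics/{n}0.png",cv2.cvtColor(camera(n),cv2.COLOR_RGB2BGR))
    i=camera_info(n);print(n,{k:(np.round(v,4).tolist()) for k,v in i.items() if not isinstance(v,str)})
s=observe();print(s)
E
```

```text
scene {'fx': 486.3021, 'fy': 486.3021, 'cx': 319.6886, 'cy': 202.5741, 'world_to_cam': [[-0.4105, 0.9118, -0.0079, 0.1635], [-0.5609, -0.2457, 0.7906, 0.2723], [0.7189, 0.3289, 0.6123, -1.7358], [0.0, 0.0, 0.0, 1.0]]}
top {'fx': 362.6318, 'fy': 362.6318, 'cx': 323.7649, 'cy': 206.3087, 'world_to_cam': [[-0.0057, -1.0, -0.0057, 0.0546], [0.9966, -0.0062, 0.0824, -0.5866], [-0.0824, -0.0052, 0.9966, -0.8691], [0.0, 0.0, 0.0, 1.0]]}
{'t': 0.1, 'joint_positions': array([-1.18267817,  0.31167817,  0.01401219,  1.51286655, -0.00441904,
        1.31918307, -0.02721682]), 'joint_vel': array([ 0.00057931, -0.00214007,  0.00055821, -0.00460422,  0.00121428,
       -0.00050611, -0.00065139]), 'tau': array([ 4.93577318e-04, -3.80854368e+01,  1.46518769e-01, -2.31241035e+01,
        1.23222114e-02,  8.16055457e-03, -1.12530810e-05]), 'tcp_pos': array([0.22892303, 0.49942291, 0.24132405]), 'ee_rot': array([-3.13948986e+00,  7.64870709e-05,  2.71181137e+00]), 'ft_force': array([ 0.41748437,  0.37363548, -0.41629891]), 'ft_torque': array([ 0.01748498, -0.01620004,  0.02633072]), 'grasp_force': 0.0, 'opening': 0.08524384990595262}
```

View pics/scene0.png

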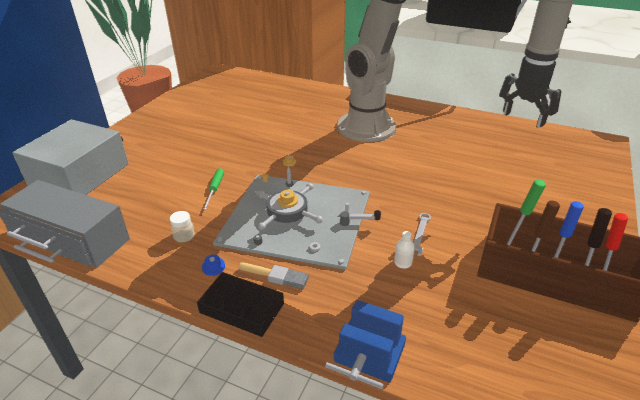

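View pics/top0.png

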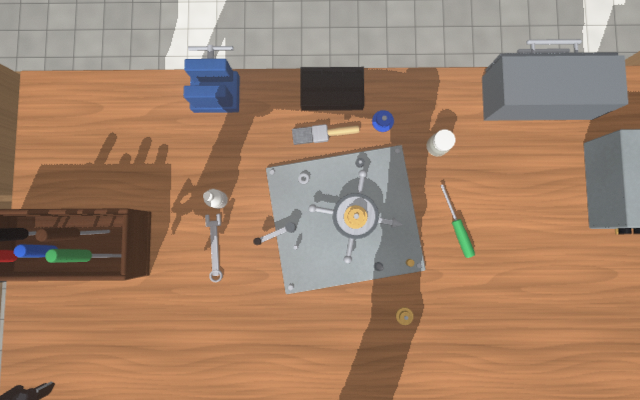

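```bash
python3 - <<'E'
import cv2,numpy as np
a=cv2.imread("pics/scene0.png")[145:275,205:390]
b=cv2.imread("pics/top0.png")[140:300,245:430]
a=cv2.resize(a,None,fx=4.3,fy=4.3,interpolation=cv2.INTER_CUBIC)
b=cv2.resize(b,None,fx=3.7,fy=3.7,interpolation=cv2.INTER_CUBIC)
cv2.imwrite("pics/a1.png",a);cv2.imwrite("pics/b1.png",b)
E
```

```text
(no output)
```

View pics/a1.png

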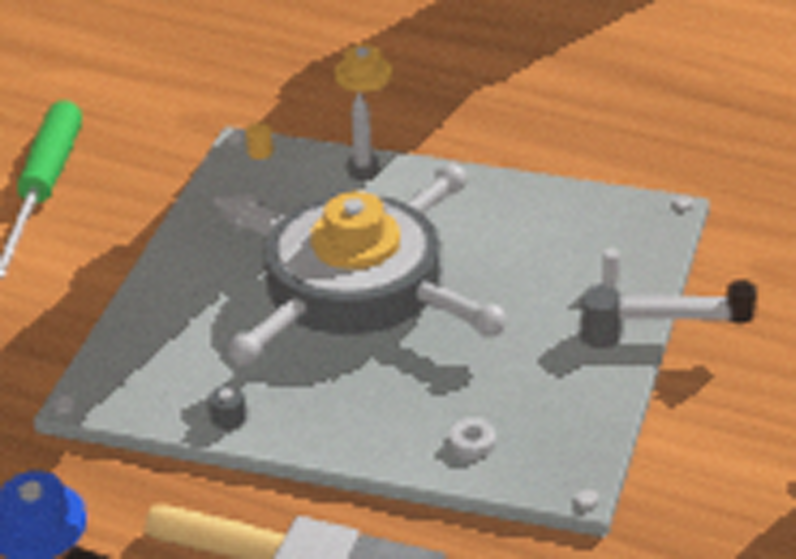

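View pics/b1.png

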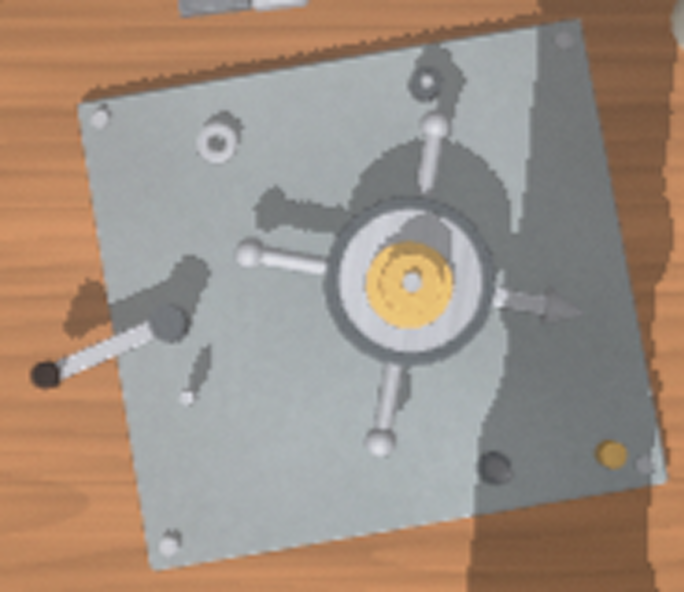

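```bash
cat > h.py <<'E'
from rig import *
import cv2,numpy as np
def ray(n,px,z):
    i=camera_info(n);T=np.array(i["world_to_cam"]);R,t=T[:3,:3],T[:3,3]
    d=R.T@np.array([(px[0]-i["cx"])/i["fx"],-(px[1]-i["cy"])/i["fy"],-1.]);c=-R.T@t
    return (c+d*(z-c[2])/d[2])[:2]
def proj(n,p):
    i=camera_info(n);T=np.array(i["world_to_cam"]);q=T[:3,:3]@np.array(p)+T[:3,3]
    return np.array([i["cx"]+i["fx"]*q[0]/-q[2],i["cy"]-i["fy"]*q[1]/-q[2]])
B=lambda x,y:((x+.5)/3.7+244.5,(y+.5)/3.7+139.5)
A=lambda x,y:((x+.5)/4.3+204.5,(y+.5)/4.3+144.5)
E
python3 - <<'E'
from h import *
import rig
print([k for k in dir(rig) if k[0]!='_'], [ (k,v) for k,v in camera_info("top").items() if k not in("fx","fy","cx","cy","world_to_cam")], getattr(rig,'nose_length',None))
P=lambda k,x,y,z:print(k,np.round(ray("top",B(x,y),z),4))
P("disc",411,281,.052);P("ballT",435,128,.04);P("ballB",380,443,.04);P("ballL",250,253,.04);P("arrow",580,312,.04)
P("pivot",170,322,.045);P("knob",45,373,.05);P("stop",187,398,.038);P("up obj",427,82,.03);P("low obj",493,467,.03);P("bearing",217,143,.016)
for k,x,y in(("c1",80,103),("c2",580,20),("c3",666,480),("c4",155,570)):P(k,x,y,.012)
Q=lambda k,x,y,z:print("S",k,np.round(ray("scene",A(x,y),z),4))
Q("pin tip",358,95,.077);Q("pin foot",362,167,.016);Q("stub",228,400,.025);Q("ballL",488,320,.04);Q("knob",742,290,.05)
Q("ballF",244,348,.04);Q("ballBk",453,178,.04);Q("lever pivot",601,298,.045)
im=cv2.imread("pics/top0.png")[235:285,355:430];im=cv2.resize(np.clip(im.astype(float)*1.6,0,255).astype('uint8'),None,fx=8,fy=8,interpolation=cv2.INTER_CUBIC)
cv2.imwrite("pics/c1.png",im)
E
```

```text
['IKError', 'camera', 'camera_info', 'nose_length', 'observe', 'sign_off'] [] 0.011
disc [ 0.562 -0.025]
ballT [ 0.6635 -0.0431]
ballB [ 0.458  -0.0047]
ballL [0.5817 0.079 ]
arrow [ 0.5419 -0.1357]
pivot [0.5368 0.1308]
knob [0.5044 0.2106]
stop [0.4876 0.1203]
up obj [ 0.6963 -0.0393]
low obj [ 0.4415 -0.0787]
bearing [0.6584 0.102 ]
c1 [0.6872 0.1956]
c2 [ 0.7423 -0.1462]
c3 [ 0.4309 -0.196 ]
c4 [0.3737 0.1436]
S pin tip [ 0.445  -0.0784]
S pin foot [ 0.4425 -0.0799]
S stub [ 0.6959 -0.0383]
S ballL [0.5835 0.0792]
S knob [0.5065 0.2138]
S ballF [ 0.6658 -0.0433]
S ballBk [ 0.4591 -0.0026]
S lever pivot [0.5422 0.1361]
```

View pics/c1.png

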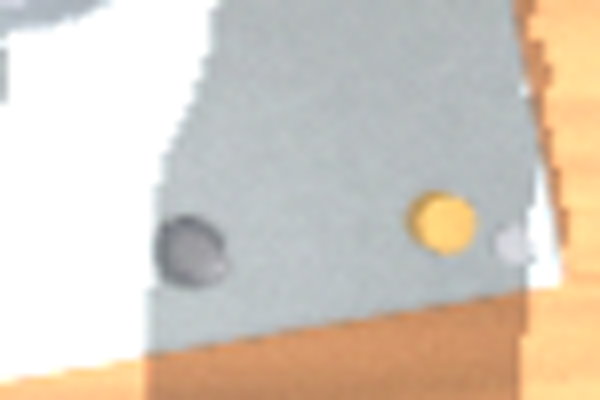

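Call:
step_arm:
  steps: [-40, -23, 2, 0, 0, 0, -40, -23, 2, 0, 0, 0, -40, -23, 2, 0, 0, 0, -40, -23, 2, 0, 0, 0, -40, -23, 2, 0, 0, 0, -40, -23, 2, 0, 0, 0, -40, -23, 2, 0, 0, 0, -40, -23, 2, 0, 0, 0, -40, -23, 2, 0, 0, 0, -40, -23, 2, 0, 0, 0]
  fingers: -1
  squeeze: 20

```text
t: 1.1
tcp_pos: [0.4974, 0.1226, 0.2219]
ee_rot: [-3.141, -0.001, 2.712]
ft_force: [0.7, 0.5, 0.3]
opening: -0.0
grasp_force: 0.0
```

Call:
step_arm:
  steps: [0, 0, 0, 0, 0, 0.133, 0, 0, 0, 0, 0, 0.133, 0, 0, 0, 0, 0, 0.133, 0, 0, 0, 0, 0, 0.133, 0, 0, 0, 0, 0, 0.133, 0, 0, 0, 0, 0, 0.133, 0, 0, 0, 0, 0, 0.133, 0, 0, 0, 0, 0, 0.133, 0, 0, 0, 0, 0, 0.133, 0, 0, 0, 0, 0, 0.133]

```text
t: 2.1
tcp_pos: [0.4965, 0.1242, 0.2218]
ee_rot: [-3.141, 0.001, 1.376]
ft_force: [0.2, -0.3, -0.3]
opening: -0.0001
grasp_force: 0.0
```

```bash
cat > st.py <<'E'
from h import *
import sys
s=observe();p=s["tcp_pos"];y=s["ee_rot"][2];ax=np.array([.5615,-.0238])
print("t",s["t"],"tcp",np.round(p,4),"rot",np.round(s["ee_rot"],3),"F",np.round(s["ft_force"],1),"open",round(s["opening"],4),"q",np.round(s["joint_positions"],2))
d=p[:2]-ax;print("r",np.hypot(*d).round(4),"ang",np.degrees(np.arctan2(d[1],d[0])).round(2),"yawdeg",np.degrees(y).round(2))
if len(sys.argv)>2:
    t=np.array([float(v) for v in sys.argv[1:4]])-p
    print("tool delta mm",np.round(1e3*np.array([t[0]*np.cos(y)+t[1]*np.sin(y),t[0]*np.sin(y)-t[1]*np.cos(y),-t[2]]),1))
E
python3 st.py .5426 .0642 .042
```

```text
t 2.1 tcp [0.4965 0.1242 0.2218] rot [-3.141e+00  1.000e-03  1.376e+00] F [ 0.2 -0.3 -0.3] open -0.0001 q [-0.7   0.26  0.52  1.66 -0.14  1.25 -0.34]
r 0.1617 ang 113.7 yawdeg 78.87
tool delta mm [-50.   56.8 179.8]
```

Call:
step_arm:
  steps: [-10, 11.4, 0, 0, 0, 0, -10, 11.4, 0, 0, 0, 0, -10, 11.4, 0, 0, 0, 0, -10, 11.4, 0, 0, 0, 0, -10, 11.4, 0, 0, 0, 0, 0, 0, 25, 0, 0, 0, 0, 0, 25, 0, 0, 0, 0, 0, 25, 0, 0, 0, 0, 0, 20, 0, 0, 0, 0, 0, 0, 0, 0, 0]

```text
t: 3.1
tcp_pos: [0.5404, 0.0645, 0.1239]
ee_rot: [-3.134, 0.003, 1.382]
ft_force: [-0.0, -0.8, 0.1]
opening: 0.0003
grasp_force: 0.0
```

```bash
python3 - <<'E'
from h import *
a=camera("scene")[130:280,200:400];b=camera("top")[140:290,250:450]
o=np.hstack([cv2.resize(v,(400,300),interpolation=cv2.INTER_CUBIC) for v in(a,b)])
cv2.imwrite("pics/d1.png",cv2.cvtColor(o,cv2.COLOR_RGB2BGR))
E
python3 st.py .5426 .0642 .042
```

```text
t 3.2 tcp [0.5434 0.0644 0.1272] rot [-3.141  0.     1.382] F [ 0.5  0.4 -0.1] open -0.0002 q [-0.54  0.43  0.52  1.7  -0.24  1.07 -0.13]
r 0.0901 ang 101.6 yawdeg 79.18
tool delta mm [-0.4 -0.7 85.2]
```

View pics/d1.png

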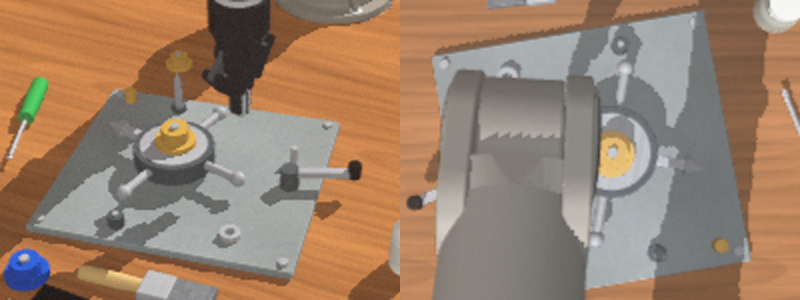

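Call:
step_arm:
  steps: [0, 0, 12, 0, 0, 0, 0, 0, 12, 0, 0, 0, 0, 0, 12, 0, 0, 0, 0, 0, 12, 0, 0, 0, 0, 0, 12, 0, 0, 0, 0, 0, 10, 0, 0, 0, 0, 0, 8, 0, 0, 0, 0, 0, 7, 0, 0, 0, 0, 0, 0, 0, 0, 0, 0, 0, 0, 0, 0, 0]

```text
t: 4.2
tcp_pos: [0.5438, 0.0644, 0.0424]
ee_rot: [3.141, -0.0, 1.382]
ft_force: [-0.1, 0.6, 1.1]
opening: 0.0005
grasp_force: 0.0
```

```bash
python3 st.py .5426 .0642 .042
```

```text
t 4.2 tcp [0.5438 0.0644 0.0424] rot [ 3.141 -0.     1.382] F [-0.1  0.6  1.1] open 0.0005 q [-0.5   0.54  0.48  1.78 -0.31  0.9  -0.08]
r 0.0899 ang 101.37 yawdeg 79.17
tool delta mm [-0.4 -1.1  0.4]
```

Call:
step_arm:
  steps: [0, 1.6, 0, 0, 0, 0, 0, 1.6, 0, 0, 0, 0, 0, 1.6, 0, 0, 0, 0, 0, 1.6, 0, 0, 0, 0, 0, 1.6, 0, 0, 0, 0, 0, 1.6, 0, 0, 0, 0, 0, 1.6, 0, 0, 0, 0, 0, 1.6, 0, 0, 0, 0, 0, 1.6, 0, 0, 0, 0, 0, 1.6, 0, 0, 0, 0]

```text
t: 5.2
tcp_pos: [0.5594, 0.0614, 0.0423]
ee_rot: [-3.142, 0.0, 1.382]
ft_force: [-0.7, -0.4, -0.1]
opening: -0.0003
grasp_force: 0.0
```

```bash
python3 st.py .5615 -.0238 .042
```

```text
t 5.2 tcp [0.5594 0.0614 0.0423] rot [-3.142  0.     1.382] F [-0.7 -0.4 -0.1] open -0.0003 q [-0.48  0.56  0.48  1.74 -0.31  0.92 -0.07]
r 0.0852 ang 91.42 yawdeg 79.17
tool delta mm [-83.3  18.1   0.3]
```

Call:
step_arm:
  steps: [0.6, 3.33, 0, 0, 0, 0.04, 0.6, 3.33, 0, 0, 0, 0.04, 0.6, 3.33, 0, 0, 0, 0.04, 0.6, 3.33, 0, 0, 0, 0.04, 0.6, 3.33, 0, 0, 0, 0.04, 0.6, 3.33, 0, 0, 0, 0.04, 0.6, 3.33, 0, 0, 0, 0.04, 0.6, 3.33, 0, 0, 0, 0.04, 0.6, 3.33, 0, 0, 0, 0.04, 0.6, 3.33, 0, 0, 0, 0.04]

```text
t: 6.2
tcp_pos: [0.5914, 0.0568, 0.0422]
ee_rot: [-3.138, -0.001, 0.981]
ft_force: [-1.9, 2.4, 1.5]
opening: -0.0001
grasp_force: 1.7
```

```bash
python3 - <<'E'
from h import *
a=camera("scene");b=camera("top")
cv2.imwrite("pics/sc2.png",cv2.cvtColor(a,cv2.COLOR_RGB2BGR));cv2.imwrite("pics/tp2.png",cv2.cvtColor(b,cv2.COLOR_RGB2BGR))
o=np.hstack([cv2.resize(v,(400,300),interpolation=cv2.INTER_CUBIC) for v in(a[140:260,205:365],b[140:290,250:450])])
cv2.imwrite("pics/d2.png",cv2.cvtColor(o,cv2.COLOR_RGB2BGR))
E
python3 st.py .5615 -.0238 .042
```

```text
t 6.3 tcp [0.5921 0.0564 0.0422] rot [-3.14e+00 -1.00e-03  9.83e-01] F [0.1 1.9 0.8] open 0.0001 q [-0.51  0.64  0.57  1.65 -0.4   0.98 -0.39]
r 0.0859 ang 69.13 yawdeg 56.31
tool delta mm [-83.7  19.    0.2]
```

View pics/d2.png

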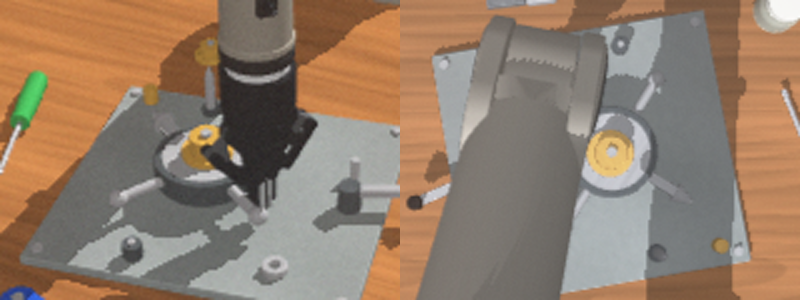

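```bash
cat > ang.py <<'E'
from h import *
ax=np.array([.5615,-.0238])
def a(n,px,z,off):
    d=ray(n,px,z)-ax;return np.round([np.hypot(*d),(np.degrees(np.arctan2(d[1],d[0]))+off+180)%360-180],4)
E
python3 - <<'E'
from ang import *
print(a("top",(395,239.7),.04,0),a("top",(378,179.5),.04,-90))
E
```

```text
[ 1.115000e-01 -1.209099e+02] [ 1.058000e-01 -1.229582e+02]
```

Call:
step_arm:
  steps: [0.8, 4, 0, 0, 0, 0.048, 0.8, 4, 0, 0, 0, 0.048, 0.8, 4, 0, 0, 0, 0.048, 0.8, 4, 0, 0, 0, 0.048, 0.8, 4, 0, 0, 0, 0.048, 0.8, 4, 0, 0, 0, 0.048, 0.8, 4, 0, 0, 0, 0.048, 0.8, 4, 0, 0, 0, 0.048, 0.8, 4, 0, 0, 0, 0.048, 0.8, 4, 0, 0, 0, 0.048]

```text
t: 7.3
tcp_pos: [0.6257, 0.0344, 0.0423]
ee_rot: [-3.139, -0.002, 0.503]
ft_force: [-0.6, 3.0, 0.9]
opening: -0.0003
grasp_force: 1.5
```

```bash
python3 - <<'E'
from h import *
a=camera("scene");b=camera("top")
cv2.imwrite("pics/sc3.png",cv2.cvtColor(a,cv2.COLOR_RGB2BGR));cv2.imwrite("pics/tp3.png",cv2.cvtColor(b,cv2.COLOR_RGB2BGR))
o=np.vstack([np.hstack([cv2.resize(v[140:260,205:365],(400,300),interpolation=cv2.INTER_CUBIC) for v in(a,)]+[cv2.resize(b[140:290,250:450],(400,300),interpolation=cv2.INTER_CUBIC)]),
 cv2.resize(np.clip(b[170:280,325:435]*1.4,0,255).astype('uint8'),(800,800),interpolation=cv2.INTER_CUBIC)[:,:][100:400]])
# bottom right: spokes+arrow zoom
z=cv2.resize(np.clip(b[165:285,335:415]*1.4,0,255).astype('uint8'),(400,600),interpolation=cv2.INTER_CUBIC)
o=np.hstack([cv2.resize(a[140:260,205:365],(400,300),interpolation=cv2.INTER_CUBIC),z[:300]]) if 0 else np.hstack([np.vstack([cv2.resize(a[140:260,205:365],(400,300),interpolation=cv2.INTER_CUBIC),cv2.resize(b[140:290,250:450],(400,300),interpolation=cv2.INTER_CUBIC)]),z])
cv2.imwrite("pics/d3.png",cv2.cvtColor(o,cv2.COLOR_RGB2BGR))
E
python3 st.py .5615 -.0238 .042
```

```text
t 7.4 tcp [0.626  0.0333 0.0423] rot [-3.141e+00 -2.000e-03  5.040e-01] F [0.2 3.1 0. ] open 0.0001 q [-0.51  0.72  0.68  1.55 -0.5   1.05 -0.77]
r 0.0862 ang 41.53 yawdeg 28.85
tool delta mm [-84.1  18.9   0.3]
```

View pics/d3.png

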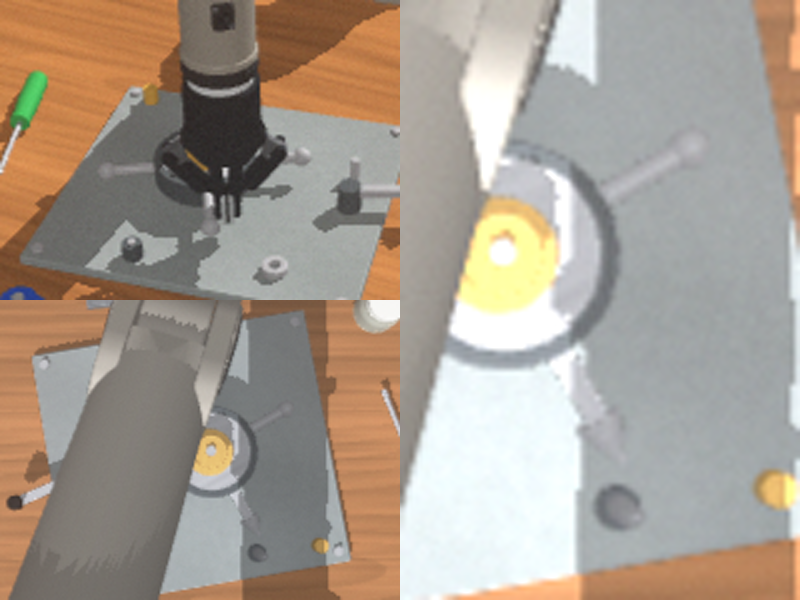

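```bash
python3 - <<'E'
from ang import *
print(a("top",(379.3,257),.04,0),a("top",(393,194.2),.04,-90),a("scene",(248,208),.04,-90),a("scene",(326.8,202.6),.04,90),a("scene",(288.8,231),.04,180))
print("pin",a("top",B(493,467),.016,0),a("scene",A(362,167),.016,0),a("scene",A(358,95),.077,0))
E
```

```text
[ 1.138000e-01 -1.497519e+02] [ 1.071000e-01 -1.505878e+02] [ 1.043000e-01 -1.479198e+02] [ 1.085000e-01 -1.519299e+02] [ 1.09500e-01 -1.50055e+02]
pin [ 1.339000e-01 -1.548314e+02] [ 1.316000e-01 -1.547607e+02] [ 1.287000e-01 -1.548859e+02]
```

Call:
step_arm:
  steps: [0.3, 1.36, 0, 0, 0, 0.0164, 0.3, 1.36, 0, 0, 0, 0.0164, 0.3, 1.36, 0, 0, 0, 0.0164, 0.3, 1.36, 0, 0, 0, 0.0164, 0.3, 1.36, 0, 0, 0, 0.0164, 0, 0, 0, 0, 0, 0, 0, 0, 0, 0, 0, 0, 0, -5, 0, 0, 0, 0, 0, -5, 0, 0, 0, 0, 0, -5, 0, 0, 0, 0]

```text
t: 8.4
tcp_pos: [0.623, 0.0393, 0.0421]
ee_rot: [3.141, 0.002, 0.419]
ft_force: [-0.4, -0.0, -0.9]
opening: 0.0001
grasp_force: 0.0
```

Call:
step_arm:
  steps: [0, 0, -10, 0, 0, 0, 0, 0, -15, 0, 0, 0, 0, 0, -25, 0, 0, 0, 0, 0, -30, 0, 0, 0, 0, 0, -35, 0, 0, 0, 0, 0, -35, 0, 0, 0, 0, -40, 0, 0, 0, 0, 0, -40, 0, 0, 0, 0, 0, -40, 0, 0, 0, 0, 0, -40, 0, 0, 0, 0]

```text
t: 9.4
tcp_pos: [0.5585, 0.187, 0.1942]
ee_rot: [3.141, -0.003, 0.418]
ft_force: [0.3, 0.2, 1.0]
opening: -0.0001
grasp_force: 0.0
```

```bash
python3 - <<'E'
from h import *
a=camera("scene");b=camera("top")
cv2.imwrite("pics/sc4.png",cv2.cvtColor(a,cv2.COLOR_RGB2BGR));cv2.imwrite("pics/tp4.png",cv2.cvtColor(b,cv2.COLOR_RGB2BGR))
z1=cv2.resize(np.clip(a[155:245,235:335]*1.2,0,255).astype('uint8'),(400,360),interpolation=cv2.INTER_CUBIC)
z2=cv2.resize(np.clip(b[160:280,300:400]*1.3,0,255).astype('uint8'),(400,480),interpolation=cv2.INTER_CUBIC)
z1=np.vstack([z1,np.zeros((120,400,3),'uint8')])
cv2.imwrite("pics/d4.png",cv2.cvtColor(np.hstack([z1,z2]),cv2.COLOR_RGB2BGR))
E
python3 st.py .5615 -.0238 .042
```

```text
t 9.5 tcp [0.556  0.1952 0.1932] rot [-3.135e+00 -1.000e-03  4.320e-01] F [ 0.5  0.2 -0.5] open 0.0001 q [-0.88  0.5   0.78  1.5  -0.37  1.29 -1.21]
r 0.2191 ang 91.44 yawdeg 24.74
tool delta mm [-86.7 201.2 151.2]
```

View pics/d4.png

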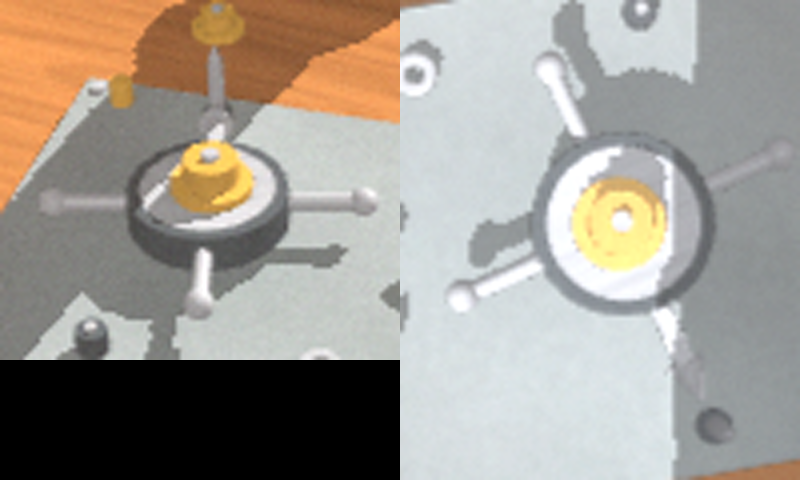

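```bash
python3 - <<'E'
from ang import *
C=lambda x,y:((x-399.5)/4+299.5,(y+.5)/4+159.5)
D=lambda x,y:((x+.5)/4+234.5,(y+.5)/4+154.5)
F,L,R=[ray("top",C(*p),.04) for p in((549,66),(461,298),(779,154))]
m=(L+R)/2;print("axis",m,ray("top",C(622,222),.052));dg=lambda v:np.degrees(np.arctan2(v[1],v[0])).round(2)
print("arrow: LR",(dg(L-R)+90),"front",dg(F-m)-180,"tip",dg(ray("top",C(703,400),.04)-m))
F2,L2,R2=[ray("scene",D(*p),.04) for p in((200,300),(366,201),(52,203))]
m2=(L2+R2)/2;print("axis",m2,"LR",dg(L2-R2)+90,"front",dg(F2-m2)-180)
P=ray("top",C(713,425),.016);P2=ray("scene",D(216,122),.016);P3=ray("scene",D(214,52),.077);S=ray("top",C(640,12),.03);S2=ray("scene",D(91,332),.028)
print("pin",P,P2,P3,"dirs",dg(P-m),dg(P2-m2),dg(P3-m2),"stub",dg(S-m)-149,dg(S2-m2)-149)
E
```

```text
axis [ 0.56156846 -0.02372041] [ 0.56313626 -0.02364854]
arrow: LR 203.99 front -156.57999999999998 tip -155.38
axis [ 0.56389976 -0.02236831] LR 204.25 front -155.93
pin [ 0.4402917  -0.08071897] [ 0.45020238 -0.07653634] [ 0.44888596 -0.07559664] dirs -154.83 -154.53 -155.17 stub -155.24 -155.21
```

```bash
python3 - <<'E'
from ang import *
dg=lambda v:np.degrees(np.arctan2(v[1],v[0])).round(2)
def ball(n,im,c,z):
    # best circle: upscaled patch, template match of disc of known radius against local background contrast
    i=camera_info(n);u=16;g=im.astype(float)
    rad=.010*i["fx"]/np.linalg.norm(np.array(i["world_to_cam"])[:3]@np.r_[ray(n,c,z),z,1])
    p=cv2.resize(cv2.getRectSubPix(g.astype('float32'),(25,25),c),None,fx=u,fy=u,interpolation=cv2.INTER_CUBIC)
    Y,X=np.mgrid[-2.2*rad*u:2.2*rad*u:1,-2.2*rad*u:2.2*rad*u:1];q=np.hypot(X,Y)/(rad*u)
    k=(q<1)/np.sum(q<1)-((q>=1)&(q<1.5))/np.sum((q>=1)&(q<1.5))
    r=cv2.matchTemplate(p,k.astype('float32'),cv2.TM_CCORR);h=k.shape[0]
    _,_,_,mx=cv2.minMaxLoc(r);o=(np.array(mx)+h/2-.5)
    o=(o+.5)/u-.5-12
    return np.array(c)+o
C=lambda x,y:((x-399.5)/4+299.5,(y+.5)/4+159.5)
D=lambda x,y:((x+.5)/4+234.5,(y+.5)/4+154.5)
for n,f,tr,pts in(("top","tp4",C,((549,66),(461,298),(779,154))),("scene","sc4",D,((200,300),(366,201),(52,203)))):
    im=cv2.imread(f"pics/{f}.png",0);c=[ball(n,im,tr(*p),.04) for p in pts]
    print(n,[np.round(a-np.array(tr(*p)),2) for a,p in zip(c,pts)])
    F,L,R=[ray(n,a,.04) for a in c];m=(L+R)/2
    print("axis",m,"len",[np.hypot(*(v-m)).round(4) for v in(F,L,R)],"LR",dg(L-R)-270,"front",dg(F-m)-180)
im=cv2.imread("pics/tp4.png",0)
# plate edges direction -> stand yaw
i=cv2.imread("pics/tp0.png") if 0 else cv2.imread("pics/top0.png")
B1=lambda x,y:ray("top",B(x,y),.012)
c=[B1(80,103),B1(580,20),B1(666,480),B1(155,570)]
print("yaw est",dg(c[1]-c[0])+90,dg(c[2]-c[3])+90,dg(c[0]-c[3]),dg(c[1]-c[2]))
E
```

```text
top [array([-0.25,  2.38]), array([-0.75,  1.81]), array([ 2.25, -0.75])]
axis [ 0.56029676 -0.02555291] len [np.float64(0.1034), np.float64(0.1102), np.float64(0.1102)] LR -155.32999999999998 front -154.3
scene [array([ 0.16, -3.72]), array([ 1.53, -3.34]), array([ 0.44, -0.44])]
axis [ 0.55522562 -0.02337535] len [np.float64(0.0947), np.float64(0.1079), np.float64(0.1079)] LR -152.34 front -157.8
yaw est 9.159999999999997 9.560000000000002 9.42 9.09
```

Call:
step_arm:
  steps: [0, 0, 0, 0, 0, -0.148, 0, 0, 0, 0, 0, -0.148, 0, 0, 0, 0, 0, -0.148, 0, 0, 0, 0, 0, -0.148, 0, 0, 0, 0, 0, -0.148, 0, 0, 0, 0, 0, -0.148, 0, 0, 0, 0, 0, -0.148, 0, 0, 0, 0, 0, -0.148, 0, 0, 0, 0, 0, -0.148, 0, 0, 0, 0, 0, -0.148]

```text
t: 10.5
tcp_pos: [0.5595, 0.1849, 0.1939]
ee_rot: [3.139, 0.001, 1.904]
ft_force: [0.2, -0.3, -0.6]
opening: 0.0002
grasp_force: 0.0
```

```bash
python3 st.py .5463 .2027 .038
```

```text
t 10.5 tcp [0.5595 0.1849 0.1939] rot [3.139e+00 1.000e-03 1.904e+00] F [ 0.2 -0.3 -0.6] open 0.0002 q [-0.67  0.44  0.46  1.49 -0.2   1.25  0.15]
r 0.2087 ang 90.56 yawdeg 109.09
tool delta mm [ 21.1  -6.6 155.9]
```

Call:
step_arm:
  steps: [10.5, -2.5, 0, 0, 0, 0, 10.5, -2.5, 0, 0, 0, 0, 0, 0, 25, 0, 0, 0, 0, 0, 25, 0, 0, 0, 0, 0, 25, 0, 0, 0, 0, 0, 10, 0, 0, 0, 0, 0, 0, 0, 0, 0, 0, 0, 0, 0, 0, 0, 0, 0, 0, 0, 0, 0, 0, 0, 0, 0, 0, 0]

```text
t: 11.5
tcp_pos: [0.548, 0.205, 0.1088]
ee_rot: [3.139, -0.0, 1.9]
ft_force: [-0.3, 0.0, -0.2]
opening: -0.0001
grasp_force: 0.0
```

Call:
step_arm:
  steps: [0, 0, 10, 0, 0, 0, 0, 0, 10, 0, 0, 0, 0, 0, 10, 0, 0, 0, 0, 0, 10, 0, 0, 0, 0, 0, 10, 0, 0, 0, 0, 0, 8, 0, 0, 0, 0, 0, 7, 0, 0, 0, 0, 0, 5, 0, 0, 0, 0, 0, 0, 0, 0, 0, 0, 0, 0, 0, 0, 0]

```text
t: 12.5
tcp_pos: [0.5472, 0.2047, 0.0374]
ee_rot: [3.141, 0.0, 1.9]
ft_force: [0.0, -0.5, -0.2]
opening: -0.0
grasp_force: 0.0
```

```bash
sed -i 's/^d=p\[:2\]-ax.*/pv=p[:2]-np.array([.5357,.1341]);print("rel pivot tool",np.round(1e3*np.array([pv[0]*np.cos(y)+pv[1]*np.sin(y),pv[0]*np.sin(y)-pv[1]*np.cos(y)]),1),"yaw",np.degrees(y).round(2))/' st.py; python3 st.py
```

```text
t 12.5 tcp [0.5472 0.2047 0.0374] rot [3.141 0.    1.9  ] F [ 0.  -0.5 -0.2] open -0.0 q [-0.67  0.59  0.4   1.68 -0.28  0.93  0.17]
rel pivot tool [63.1 33.7] yaw 108.86
```

Call:
step_arm:
  steps: [-1.2, -3.8, 0, 0, 0, 0, -1.2, -3.8, 0, 0, 0, 0, -1.2, -3.8, 0, 0, 0, 0, -1.2, -3.8, 0, 0, 0, 0, 0.8, -2.9, 0, 0, 0, -0.05, 0.8, -2.9, 0, 0, 0, -0.05, 0.8, -2.9, 0, 0, 0, -0.05, 0.8, -2.9, 0, 0, 0, -0.05, 0.8, -2.9, 0, 0, 0, -0.05, 0.8, -2.9, 0, 0, 0, -0.05]

```text
t: 13.5
tcp_pos: [0.5178, 0.1922, 0.0379]
ee_rot: [3.138, 0.001, 2.202]
ft_force: [2.1, 0.6, -2.5]
opening: -0.0004
grasp_force: 1.2
```

```bash
python3 st.py
```

```text
t 13.5 tcp [0.5178 0.1922 0.0379] rot [3.138e+00 1.000e-03 2.202e+00] F [ 2.1  0.6 -2.5] open -0.0004 q [-0.63  0.53  0.33  1.77 -0.21  0.87  0.43]
rel pivot tool [57.5 19.9] yaw 126.16
```

Call:
step_arm:
  steps: [1.2, -4.05, 0, 0, 0, -0.07, 1.2, -4.05, 0, 0, 0, -0.07, 1.2, -4.05, 0, 0, 0, -0.07, 1.2, -4.05, 0, 0, 0, -0.07, 1.2, -4.05, 0, 0, 0, -0.07, 1.2, -4.05, 0, 0, 0, -0.07, 1.2, -4.05, 0, 0, 0, -0.07, 1.2, -4.05, 0, 0, 0, -0.07, 1.2, -4.05, 0, 0, 0, -0.07, 1.2, -4.05, 0, 0, 0, -0.07]

```text
t: 14.5
tcp_pos: [0.4851, 0.1676, 0.0381]
ee_rot: [3.139, 0.003, 2.903]
ft_force: [1.6, 1.4, -0.1]
opening: -0.0005
grasp_force: 1.1
```

Call:
step_arm:
  steps: [0.4, -1.4, 0, 0, 0, -0.025, 0.4, -1.4, 0, 0, 0, -0.025, 0.4, -1.4, 0, 0, 0, -0.025, 0.4, -1.4, 0, 0, 0, -0.025, 0.4, -1.4, 0, 0, 0, -0.025, 0.4, -1.4, 0, 0, 0, -0.025, 0.4, -1.4, 0, 0, 0, -0.025, 0.4, -1.4, 0, 0, 0, -0.025, 0, 0, 0, 0, 0, 0, 0, 0, 0, 0, 0, 0]

```text
t: 15.5
tcp_pos: [0.4783, 0.1558, 0.0371]
ee_rot: [-3.141, -0.001, 3.1]
ft_force: [1.0, 2.4, 2.1]
opening: 0.0004
grasp_force: 0.7
```

```bash
python3 st.py
```

```text
t 15.5 tcp [0.4783 0.1558 0.0371] rot [-3.141e+00 -1.000e-03  3.100e+00] F [1.  2.4 2.1] open 0.0004 q [-0.44  0.44  0.12  1.9  -0.07  0.81  1.24]
rel pivot tool [58.2 19.2] yaw 177.6
```

Call:
step_arm:
  steps: [0.2, -0.8, 0, 0, 0, -0.014, 0.2, -0.8, 0, 0, 0, -0.014, 0.2, -0.8, 0, 0, 0, -0.014, 0.2, -0.8, 0, 0, 0, -0.014, 0.2, -0.8, 0, 0, 0, -0.014, 0, -0.5, 0, 0, 0, 0, 0, -0.5, 0, 0, 0, 0, 0, 0, 0, 0, 0, 0, 0, 0, 0, 0, 0, 0, 0, 0, 0, 0, 0, 0]

```text
t: 16.5
tcp_pos: [0.4773, 0.1511, 0.0371]
ee_rot: [-3.141, -0.001, -3.113]
ft_force: [-1.5, 2.6, 0.1]
opening: -0.0001
grasp_force: 1.2
```

```bash
python3 st.py
```

```text
t 16.5 tcp [0.4773 0.1511 0.0371] rot [-3.141e+00 -1.000e-03 -3.113e+00] F [-1.5  2.6  0.1] open -0.0001 q [-0.42  0.43  0.11  1.9  -0.06  0.81  1.31]
rel pivot tool [57.9 18.7] yaw -178.38
```

Not yet at the stop; continue gently in small moves.

Call:
step_arm:
  steps: [0, -0.5, 0, 0, 0, 0, 0, -0.5, 0, 0, 0, 0, 0, -0.5, 0, 0, 0, 0, 0, -0.5, 0, 0, 0, 0, 0, 0, 0, 0, 0, 0, 0, 0, 0, 0, 0, 0, 0, 0, 0, 0, 0, 0, 0, 0, 0, 0, 0, 0, 0, 0, 0, 0, 0, 0, 0, 0, 0, 0, 0, 0]

```text
t: 17.5
tcp_pos: [0.4773, 0.151, 0.0372]
ee_rot: [3.139, -0.0, -3.112]
ft_force: [-2.0, 5.5, -0.2]
opening: 0.0001
grasp_force: 2.8
```

Call:
step_arm:
  steps: [0, -0.5, 0, 0, 0, 0, 0, -0.5, 0, 0, 0, 0, 0, -0.5, 0, 0, 0, 0, 0, -0.5, 0, 0, 0, 0, 0, 0, 0, 0, 0, 0, 0, 0, 0, 0, 0, 0, 0, 0, 0, 0, 0, 0, 0, 0, 0, 0, 0, 0, 0, 0, 0, 0, 0, 0, 0, 0, 0, 0, 0, 0]

```text
t: 18.5
tcp_pos: [0.4773, 0.1509, 0.0372]
ee_rot: [3.137, -0.0, -3.111]
ft_force: [-3.3, 7.4, -1.5]
opening: -0.0001
grasp_force: 4.2
```

```bash
python3 st.py
```

```text
t 18.5 tcp [0.4773 0.1509 0.0372] rot [ 3.137 -0.    -3.111] F [-3.3  7.4 -1.5] open -0.0001 q [-0.42  0.43  0.1   1.91 -0.07  0.81  1.32]
rel pivot tool [57.8 18.6] yaw -178.24
```

Call:
step_arm:
  steps: [0, 4, 0, 0, 0, 0, 0, 6, 0, 0, 0, 0, 0, 6, 0, 0, 0, 0, 0, 0, -15, 0, 0, 0, 0, 0, -25, 0, 0, 0, 0, 0, -30, 0, 0, 0, 0, 0, -35, 0, 0, 0, 0, 0, -35, 0, 0, 0, 0, 0, -30, 0, 0, 0, 0, 0, 0, 0, 0, 0]

```text
t: 19.5
tcp_pos: [0.4813, 0.1635, 0.2125]
ee_rot: [3.139, 0.011, -3.115]
ft_force: [0.8, 0.5, -0.0]
opening: -0.0001
grasp_force: 0.0
```

Call:
step_arm:
  steps: [15, 30, 0, 0, 0, 0, 15, 30, 0, 0, 0, 0, 15, 30, 0, 0, 0, 0, 15, 30, 0, 0, 0, 0, 15, 30, 0, 0, 0, 0, 15, 30, 0, 0, 0, 0, 0, 0, 0, 0, 0, 0, 0, 0, 0, 0, 0, 0, 0, 0, 0, 0, 0, 0, 0, 0, 0, 0, 0, 0]

```text
t: 20.5
tcp_pos: [0.3835, 0.3389, 0.207]
ee_rot: [-3.14, 0.0, -3.116]
ft_force: [0.0, 0.1, -0.1]
opening: -0.0003
grasp_force: 0.0
```

```bash
python3 - <<'E'
from h import *
a=camera("scene");b=camera("top")
cv2.imwrite("pics/sc5.png",cv2.cvtColor(a,cv2.COLOR_RGB2BGR));cv2.imwrite("pics/tp5.png",cv2.cvtColor(b,cv2.COLOR_RGB2BGR))
z1=cv2.resize(np.clip(a[150:270,200:360]*1.2,0,255).astype('uint8'),(360,270),interpolation=cv2.INTER_CUBIC)
z2=cv2.resize(np.clip(b[155:280,270:395]*1.4,0,255).astype('uint8'),(440,440),interpolation=cv2.INTER_CUBIC)
z1=np.vstack([z1,np.zeros((170,360,3),'uint8')])
cv2.imwrite("pics/d5.png",cv2.cvtColor(np.hstack([z1,z2]),cv2.COLOR_RGB2BGR))
# change map of the bystanders
a0,b0=cv2.imread("pics/scene0.png"),cv2.imread("pics/top0.png")
E
python3 st.py
```

```text
t 20.6 tcp [0.3833 0.3394 0.2073] rot [-3.141  0.    -3.116] F [-0.6 -0.7  0.1] open 0.0002 q [-0.75  0.26 -0.01  1.67  0.    1.21  0.84]
rel pivot tool [147.1 209.1] yaw -178.52
```

View pics/d5.png

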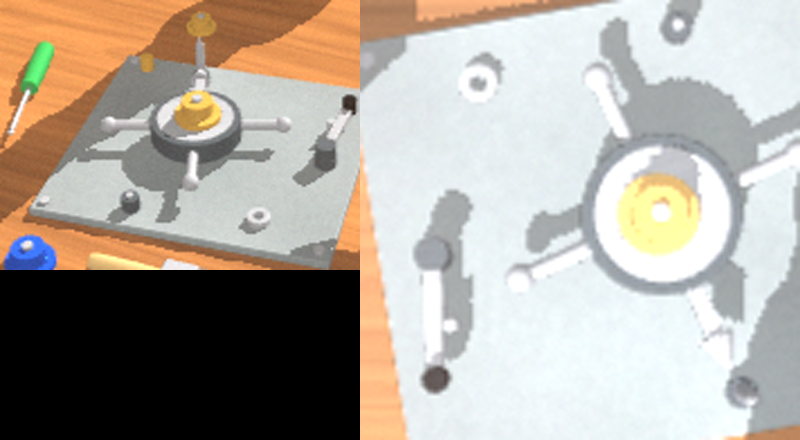

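```bash
python3 - <<'E'
from ang import *
C=lambda x,y:((x-359.5)/3.52+269.5,(y+.5)/3.52+154.5)
for p,o in(((731,364),0),((598,78),180),((519,280),90),((797,155),-90)):print(a("top",C(*p),.04,o))
k=ray("top",C(435,378),.05);v=k-np.array([.5357,.1341]);print("lever",np.degrees(np.arctan2(v[1],v[0]))%360-99.3, "housing",ray("top",C(661,210),.082))
a0=cv2.imread("pics/top0.png").astype(int);b0=cv2.imread("pics/tp5.png").astype(int)
d=(abs(cv2.GaussianBlur((a0-b0).astype('float32'),(5,5),0)).max(2)>40).astype('uint8')
n,_,s,c=cv2.connectedComponentsWithStats(d)
print([(s[i].tolist()) for i in range(1,n) if s[i][4]>8])
E
```

```text
[ 1.112000e-01 -1.549422e+02]
[ 1.047000e-01 -1.566455e+02]
[ 1.058000e-01 -1.560242e+02]
[ 1.037000e-01 -1.563092e+02]
lever 84.05498544648854 housing [ 0.56329951 -0.02130177]
[[172, 69, 111, 180, 4721], [393, 69, 13, 3, 25], [431, 68, 34, 59, 1006], [324, 86, 87, 69, 1647], [297, 104, 4, 6, 16], [239, 110, 56, 92, 2405], [434, 130, 17, 21, 249], [388, 147, 17, 39, 458], [422, 154, 20, 104, 1004], [364, 158, 6, 14, 51], [339, 161, 11, 20, 103], [359, 175, 5, 16, 46], [341, 187, 5, 7, 26], [315, 191, 22, 11, 141], [383, 190, 3, 4, 9], [387, 194, 5, 4, 14], [378, 196, 20, 26, 269], [318, 212, 15, 14, 93], [263, 216, 26, 15, 200], [374, 223, 19, 36, 181], [294, 229, 4, 13, 31], [253, 231, 24, 14, 154], [371, 230, 8, 15, 87], [353, 241, 3, 8, 15], [294, 245, 7, 11, 41], [287, 258, 9, 9, 60], [421, 262, 4, 28, 68], [372, 268, 10, 40, 174], [0, 295, 192, 105, 12045], [404, 308, 22, 60, 311], [349, 313, 22, 58, 281]]
```

```bash
python3 -c "
from rig import *
print(sign_off())"
```

```text
the job is handed in; nothing more can be done
None
```

The job is handed in: the arrow points at the tall index pin to within about 1° (measured about 0.9° past it), and the locking lever lies against its stop pin. In the last pictures the housing is still on the middle of the disc and nothing else looks moved.

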